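# Stack washed sample tins mouth-down on the drip tray

## Task

Three of the washed metal sample tins have the same 60 mm diameter. Leave the tallest standing where it is on the white drip tray and stack the other two on it, all mouth-down with their rims lined up: first the middle-height one, then the shallow one on top. Leave the tower standing free and do not knock over the glass beaker.

Things in the scene. Friction and masses are not known exactly. Their poses are not given: they have to be found in the camera images.
- tall_tin_center (a point): Straight round metal sample tin, 60 mm outside diameter, wall and closed end 3 mm, standing mouth-down. The tall one, 60 mm high, loose, 0.12 kg, near the middle of the white slotted drip tray (150 mm square, 8 mm thick, fixed). The point is on its axis, half-way up (30 mm above the rim); z up, to the closed end.
- middle_tin_center (a point): Straight round metal sample tin, 60 mm outside diameter, wall and closed end 3 mm, standing mouth-down. The middle one, 46 mm high, about 0.1 kg, on the bare table to the left or right of the tray. The point is on its axis, half-way up (23 mm above its rim); z up, to the closed end. Two like tins beside the tray, also 46 mm high, are not needed: one narrow (38 mm diameter), one wide (86 mm).
- shallow_tin_center (a point): Straight round metal sample tin, 60 mm outside diameter, wall and closed end 3 mm, standing mouth-down. The shallow one, 34 mm high, about 0.08 kg, on the bare table to the left or right of the tray. The point is on its axis, half-way up (17 mm above its rim); z up, to the closed end.
- beaker: Clear glass beaker, mouth-up, 70 mm diameter at the rim, 90 mm high, loose, standing on the table beyond the tray. Origin at the centre of its underside, z up. A bystander.
Mind the look-alikes: they are no part of the job. What is shaped like the part that bears shallow_tin_center but purple is not meant.

How it is judged:
By the outcome, as a careful person would: the job done as asked, in the order asked, and still so for the second after the job is handed in, with the robot touching nothing.
It also fails if it takes over 56 s, if anything falls off the work surface, if the arm or the gripper's body presses on something with over 40 N, if the wrist force passes 120 N, or if a joint passes its speed limit or range.

## Robot

A 7-joint arm with a two-finger parallel gripper is mounted at the origin on the work surface. World frame = base frame: x ahead of the robot, y to its left, z up, the work surface at z = 0. Lengths are in m, angles in rad, forces in N, time in s.
With the tool pointing down it reaches from about 0.4 to 0.75 m from the base axis. Payload 19.5 kg.
Tool frame: the origin (TCP) lies at the centre of the arm's flange, where the gripper is bolted on; the fingertips stand 173 mm ahead of it and the grasp point (between the pads) lies 155 mm ahead of it; z points along the fingers, y is the line along which they close (so a half turn about z gives the same grasp; the last joint's range is limited). The gripper opens to 85 mm and grips with 20 to 120 N. Pads are 22 mm wide; open, the fingers measure 114 mm over their backs; the gripper's body (76 mm by 85 mm) begins 54 mm behind the grasp point. The pads swing forward as they close: fully open they stand 13 mm farther back than shut.
Start: joints at [1.226, 0.707, -0.028, 1.485, 0.022, 0.951, -0.075], TCP at [0.171, -0.549, 0.405] pointing down, gripper open.
Joint ranges: [-2.71, 2.71], [-0.32, 2.16], [-1.57, 1.52], [0, 2.45], [-1.46, 4.6], [0, 2.02], [-2.83, 2.83]. Speed limits (rad/s): [1.89, 1.89, 2.57, 2.57, 3.01, 3.01, 3.01].

## Interface

Orientations are given as a rotation vector (axis times angle).
In Python, from cell import * gives the robot as it stands. Calls block until the motion is done:
- move_pose(position, orientation): joint-space move of the TCP to a pose.
- movel(position, vel=0.15, ori=None): straight line of the TCP; ori=None keeps the orientation; vel is the mean speed in m/s.
- move_j(angles): joint-space move.
- set_gripper(opening, strength=None): opening from 0.0 (shut) to 1.0 (fully open); strength is the grip in N (None keeps the last); returns when the fingers have stopped.
- pause(seconds).
- ik(position, orientation): joint angles nearest the present ones, or None.
- observe(): the state.
- camera(name): name is "scene" or "top"; returns the picture (400x640x3 uint8, blue, green, red); there is no depth.
- camera_params(name): a dict with "fov_y" (degrees; the focal length in pixels is half the picture's height over the tangent of half this angle, whatever the lens; pixels are square), "cx", "cy" (the principal point, pixels), "k1" (the pictures are not rectified: a ray, as slopes to the right and down, at radius r is drawn at 1 + k1 r^2 times it, then the intrinsics apply), "world_from_camera" (4x4, takes a point from camera to world coordinates). Camera axes: x right, y up, looking along -z (the intrinsics and any distortion apply to the point x, -y, -z); pixel columns grow to the right and rows downward; lengths in m; the calibration is good to about 2 mm. A picture is of the moment at which its call begins. camera_params takes no time and is no camera call.
A pose or a line that the arm cannot do raises IKError and nothing moves.
- job_done(): hands the job in; it is judged then, once.
The state is a dict: "t": time; "joint_positions": joint angles; "qvel": joint speeds; "effort": joint torques, N m; "position": TCP position; "orientation": TCP orientation; "ft_force": force on the tool from outside, world axes, zero at the start; "wrist_torque": the same for the moment, N m; "opening": opening from 0.0 (shut) to 1.0 (fully open); "grip_force": force on a finger pad.
Only numpy, scipy, OpenCV 4.12 (cv2) and the standard library are available. Lean on these libraries where they do the work, as an engineer would, in place of code of your own. Each camera call takes 0.05 s, during which the arm holds its last target. There are 200 camera calls.

## Working session

There is one attempt and no reset: what is moved stays moved. The work goes in short steps, each a Python script; the robot and the scene stay as the last script left them, time stands still between calls to the robot, and variables do not carry over. Pictures are saved under pics/ and viewed, at most 10 in all, crops included, and the job is handed in when it is done.

```bash
mkdir -p pics; ls
python3 - <<'E'
from cell import *
import cv2
for n in("scene","top"):
    cv2.imwrite(f"pics/{n}0.png",camera(n)); p=camera_params(n); print(n,p)
s=observe(); print(s["t"],s["position"],s["orientation"],s["opening"])
E
```

```text
pics
scene {'fov_y': 47.32250568874171, 'cx': 327.81650191726095, 'cy': 194.63881521075453, 'k1': 0.019989901184681868, 'world_from_camera': array([[-0.22233623, -0.71390059,  0.66401247,  1.21897052],
       [ 0.97493467, -0.15699297,  0.15765656,  0.11596216],
       [-0.00830582,  0.68242154,  0.73091166,  0.72645655],
       [ 0.        ,  0.        ,  0.        ,  1.        ]])}
top {'fov_y': 44.31940323042016, 'cx': 311.1978389322192, 'cy': 195.7306523808784, 'k1': -0.10132694923575444, 'world_from_camera': array([[-0.02157337,  0.9882412 , -0.15137346,  0.45075214],
       [-0.99976551, -0.02160835,  0.00141399, -0.0522291 ],
       [-0.00187357,  0.15136847,  0.98847563,  1.04930416],
       [ 0.        ,  0.        ,  0.        ,  1.        ]])}
0.1 [ 0.17145144 -0.54876523  0.40429178] [-3.10469394e+00 -4.73734477e-01  3.33941644e-04] 1.0017777573843822
```

View pics/top0.png

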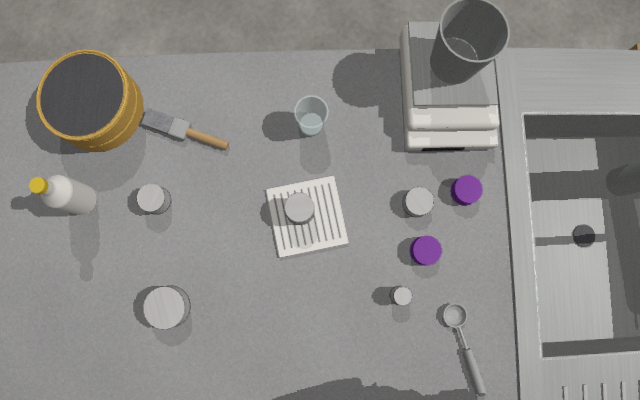

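View pics/scene0.png

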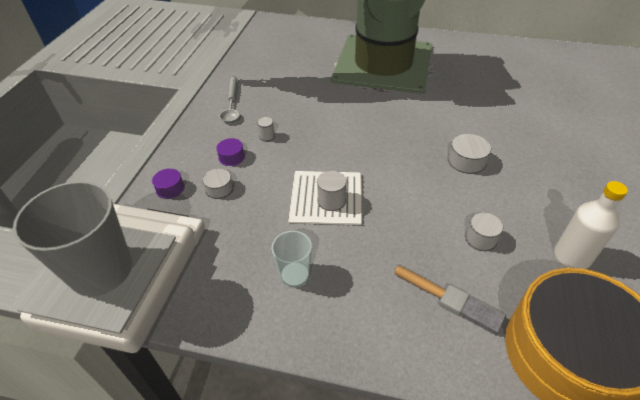

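The top view shows the tall tin at (299,207) on the tray, the middle candidate at (151,198) and the wide tin at (164,307). The shallow grey tin is at (418,202), the narrow one at (402,296), the purple look-alikes at (467,190) and (426,250), and the beaker at (311,120). In the scene view the same tins are at tall (332,183), middle (485,226) and shallow (217,180).

```bash
cat > h.py <<'E'
import numpy as np, cv2
from cell import *
from scipy.optimize import least_squares
def K(p):
    f=200/np.tan(np.radians(p["fov_y"]/2)); return f
def unproj(n,px,z):
    p=camera_params(n); f=K(p); px=np.atleast_2d(px).astype(float)
    d=(px-[p["cx"],p["cy"]])/f; u=d.copy()
    for _ in range(20): u=d/(1+p["k1"]*(u**2).sum(1,keepdims=True))
    T=p["world_from_camera"]; r=np.c_[u[:,0],-u[:,1],-np.ones(len(u))]@T[:3,:3].T
    return (T[:3,3]+r*((z-T[2,3])/r[:,2])[:,None])[:,:2]
def proj(n,X):
    p=camera_params(n); T=p["world_from_camera"]; c=(np.atleast_2d(X)-T[:3,3])@T[:3,:3]
    u=np.c_[c[:,0]/-c[:,2],-c[:,1]/-c[:,2]]
    return u*(1+p["k1"]*(u**2).sum(1,keepdims=True))*K(p)+[p["cx"],p["cy"]]
def disc(n,img,seed,z,tol=8):
    "flood the top face, fit a circle to its outline on plane z"
    g=cv2.GaussianBlur(cv2.cvtColor(img,cv2.COLOR_BGR2GRAY),(3,3),0)
    m=np.zeros((402,642),np.uint8)
    cv2.floodFill(g,m,tuple(int(v) for v in seed),255,tol,tol,4|cv2.FLOODFILL_FIXED_RANGE|cv2.FLOODFILL_MASK_ONLY|(255<<8))
    c=max(cv2.findContours(m[1:-1,1:-1],cv2.RETR_EXTERNAL,cv2.CHAIN_APPROX_NONE)[0],key=cv2.contourArea)
    h=cv2.convexHull(c)[:,0]
    q=unproj(n,c[:,0],z)
    s=least_squares(lambda v:np.hypot(*(q-v[:2]).T)-v[2],[*q.mean(0),.03],loss="soft_l1",f_scale=.001)
    return s.x,h
E
python3 - <<'E'
from h import *
im={n:cv2.imread(f"pics/{n}0.png") for n in("top","scene")}
seeds=dict(tall=((299,207),(332,180),.068),mid=((151,197),(485,222),.046),shal=((419,201),(217,177),.034),wide=((164,306),(469,146),.046))
for k,(a,b,z) in seeds.items():
    for n,s in(("top",a),("scene",b)):
        for tol in(12,25):
            try:x,h=disc(n,im[n],s,z,tol);print(k,n,tol,x.round(4))
            except Exception as e:print(k,n,e)
        t=np.linspace(0,2*np.pi,24)
        for u in proj(n,np.c_[x[0]+.03*np.cos(t),x[1]+.03*np.sin(t),0*t+z]): cv2.circle(im[n],tuple(u.round().astype(int)),0,(0,0,255),-1)
print(unproj("top",[(467,188),(426,249)],.034),unproj("top",[(311,122)],.0))
a=cv2.resize(im["top"][150:340,110:490],None,fx=2,fy=2,interpolation=0); b=cv2.resize(im["scene"][120:265,170:530],(760,306),interpolation=0)
cv2.imwrite("pics/f1.png",a);cv2.imwrite("pics/f2.png",b); cv2.imwrite("pics/f.png",cv2.resize(np.vstack([a,b]),(700,632*600//686)))
E
```

```text
tall top 12 [ 0.5818 -0.029   0.0291]
tall top 25 [ 0.5761 -0.0555  0.0674]
tall scene 12 [ 0.5868 -0.027   0.0342]
tall scene 25 [ 0.6233 -0.0273  0.0717]
mid top 12 [0.6097 0.2829 0.0269]
mid top 25 [0.6101 0.283  0.0282]
mid scene 12 [0.6097 0.2828 0.0261]
mid scene 25 [0.6092 0.283  0.0277]
shal top 12 [ 0.5913 -0.2805  0.0269]
shal top 25 [ 0.5918 -0.281   0.0281]
shal scene 12 [ 0.5916 -0.2799  0.0261]
shal scene 25 [ 0.5909 -0.2804  0.0279]
wide top 12 [0.3817 0.2502 0.04  ]
wide top 25 [0.3818 0.2503 0.0411]
wide scene 12 [0.382 0.25  0.039]
wide scene 25 [0.3816 0.2503 0.0412]
[[ 0.61557907 -0.38388291]
 [ 0.48948703 -0.28890977]] [[ 0.77683449 -0.05686018]]
```

View pics/f.png

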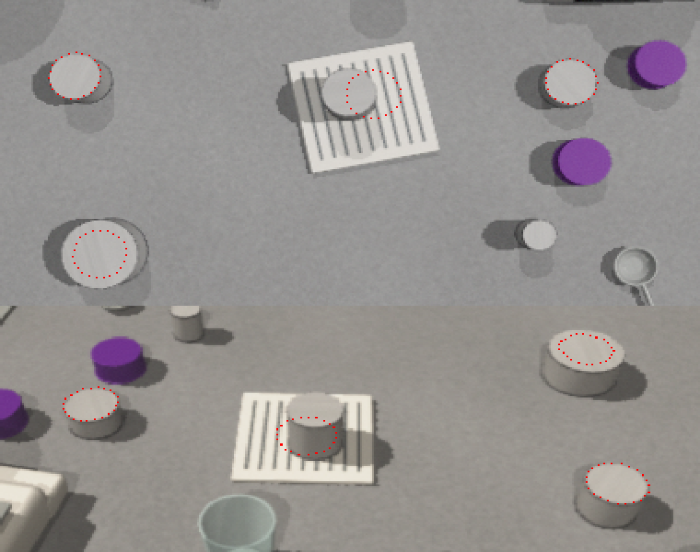

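The overlay circles sit on the middle and shallow tins, and both cameras agree to under 1 mm. The flood on the tall tin leaked, so I'll redo that one with tighter tolerances and check IK at the same time.

Run:
```python
from h import *
from scipy.spatial.transform import Rotation as R
im={n:cv2.imread(f"pics/{n}0.png") for n in("top","scene")}
for n,s in(("top",(299,206)),("scene",(332,179))):
    for tol in(5,7,9,11,12):
        x,h=disc(n,im[n],s,.068,tol);print(n,tol,x.round(4))
for name,p in(("mid",(.61,.283)),("shal",(.5914,-.2805)),("tall",(.582,-.029))):
    for a in range(-180,180,45):
        o=(R.from_euler("z",a,degrees=True)*R.from_euler("x",180,degrees=True)).as_rotvec()
        for z in(.18,.36):
            j=ik([*p,z],o)
            print(name,a,z,None if j is None else np.round(j,2))
```

```text
top 5 [ 0.5799 -0.0293  0.0271]
top 7 [ 0.5805 -0.0294  0.0276]
top 9 [ 0.5808 -0.0294  0.0281]
top 11 [ 0.5813 -0.029   0.0288]
top 12 [ 0.5816 -0.0291  0.0291]
scene 5 [ 0.5806 -0.0294  0.0259]
scene 7 [ 0.5804 -0.0296  0.0264]
scene 9 [ 0.5807 -0.029   0.0277]
scene 11 [ 0.587  -0.0268  0.0341]
scene 12 [ 0.5871 -0.0271  0.0345]
mid -180 0.18 [-0.25  1.2  -0.59  1.24  0.71  0.91  0.6 ]
mid -180 0.36 [-0.22  0.98 -0.7   1.12  0.6   1.24  0.69]
mid -135 0.18 [-0.09  1.35 -1.13  1.23  1.2   1.25  1.15]
mid -135 0.36 [-0.07  1.17 -1.35  1.11  1.11  1.56  1.22]
mid -90 0.18 [-0.84  1.4   1.12  1.26 -1.25  1.2  -2.82]
mid -90 0.36 [-0.07  1.17 -1.35  1.11  1.11  1.56  2.01]
mid -45 0.18 [-0.73  1.24  0.67  1.26 -0.83  0.91 -2.25]
mid -45 0.36 [-0.69  0.98  0.58  1.14 -0.52  1.16 -2.47]
mid 0 0.18 [-0.69  1.21  0.53  1.26 -0.68  0.85 -1.57]
mid 0 0.36 [-0.6   0.94  0.32  1.13 -0.29  1.11 -1.85]
mid 45 0.18 [-0.59  1.16  0.26  1.25 -0.35  0.77 -1.01]
mid 45 0.36 [-0.5   0.92  0.05  1.13 -0.05  1.09 -1.23]
mid 90 0.18 [-0.48  1.14 -0.01  1.25  0.02  0.75 -0.5 ]
mid 90 0.36 [-0.4   0.92 -0.
[... 1289 characters left out ...]
 1.41  1.48]
tall -90 0.18 [-0.27  1.13  0.56  1.64 -0.91  0.66 -2.35]
tall -90 0.36 [-0.32  0.87  0.68  1.53 -0.62  0.97 -2.6 ]
tall -45 0.18 [-0.2   1.09  0.41  1.63 -0.71  0.57 -1.74]
tall -45 0.36 [-0.22  0.81  0.44  1.52 -0.41  0.89 -2.  ]
tall 0 0.18 [-0.1   1.06  0.2   1.63 -0.37  0.49 -1.24]
tall 0 0.36 [-0.1   0.78  0.19  1.52 -0.18  0.86 -1.41]
tall 45 0.18 [-0.01  1.05  0.02  1.63 -0.03  0.47 -0.76]
tall 45 0.36 [ 0.02  0.77 -0.04  1.52  0.04  0.86 -0.83]
tall 90 0.18 [ 0.08  1.05 -0.16  1.62  0.3   0.5  -0.27]
tall 90 0.36 [ 0.13  0.78 -0.28  1.51  0.25  0.89 -0.23]
tall 135 0.18 [ 0.17  1.06 -0.36  1.62  0.61  0.57  0.25]
tall 135 0.36 [ 0.24  0.81 -0.5   1.51  0.44  0.94  0.39]
```

```bash
cat >> h.py <<'E'
from scipy.spatial.transform import Rotation as R
def ori(a): return (R.from_euler("z",a,degrees=True)*R.from_euler("x",180,degrees=True)).as_rotvec()
def pick(xy,h,yaw=45,up=.29):
    "h: grasp height above the rim, tin on the table"
    move_pose([*xy,.25],ori(yaw))
    movel([*xy,.155+h],.15); set_gripper(0.,40); o=observe(); print("grip",o["opening"],o["grip_force"],o["t"])
    movel([*xy,up],.2); print("lifted",observe()["opening"])
def place(xy,h,zs,yaw=45):
    "rim goes down on zs"
    move_pose([*xy,zs+.155+h+.03],ori(yaw)); pause(.2); f0=observe()["ft_force"][2]
    movel([*xy,zs+.155+h+.005],.1)
    z=zs+.155+h+.003
    while z>zs+.155+h-.004:
        movel([*xy,z],.02); f=observe()["ft_force"][2]-f0
        if f>3: break
        z-=.001
    print("contact",z-zs-.155-h,f,observe()["t"])
def release(xy):
    set_gripper(1.); p=observe()["position"]; movel([xy[0],xy[1],p[2]+.10],.2)
E
python3 - <<'E'
from h import *
M=(.6097,.2829); T=(.5806,-.0293)
pick(M,.030); place(T,.030,.068)
cv2.imwrite("pics/s1.png",np.hstack([cv2.resize(camera("scene")[100:260,240:440],None,fx=2,fy=2),cv2.resize(camera("top")[100:260,200:400],None,fx=2,fy=2)]))
E
```

```text
grip 0.682163450051997 41.6187712631654 4.375
lifted 0.6821485529997324
contact 0.0010000000000000009 6.999587431655278 7.5917
```

View pics/s1.png

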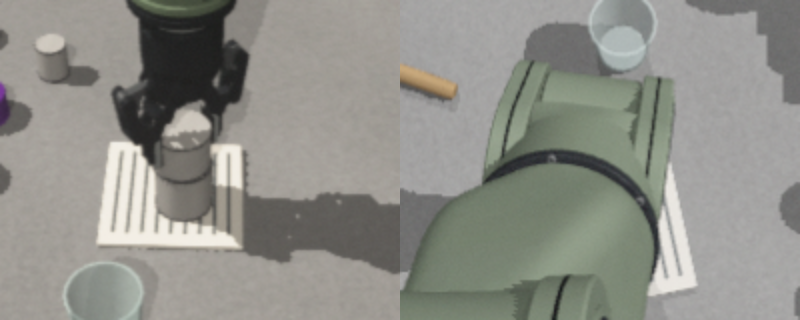

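The middle tin sits on the tall tin, with the seam at about (183,172) in the left crop and the side walls in line. I'll release it, move clear and measure the alignment.

Run:
```python
from h import *
T=(.5806,-.0293); release(T)
move_pose([.5914,-.2805,.25],ori(45))
for n in("top","scene"):
    im=camera(n); cv2.imwrite(f"pics/{n}2.png",im)
    s=proj(n,[[*T,.114]])[0]
    for tol in(6,9,12): x,_=disc(n,im,s,.114,tol); print(n,tol,x.round(4))
    t=np.linspace(0,2*np.pi,300)
print(observe()["t"])
a=[cv2.resize(cv2.imread(f"pics/{n}2.png")[y:y+120,x:x+90],None,fx=4,fy=4) for n,x,y in(("top",255,140),("scene",288,120))]
cv2.imwrite("pics/s2.png",np.hstack(a))
```

```text
top 6 [ 0.5818 -0.0311  0.0281]
top 9 [ 0.5819 -0.0309  0.0287]
top 12 [ 0.5826 -0.0317  0.0298]
scene 6 [ 0.5805 -0.03    0.026 ]
scene 9 [ 0.5808 -0.0303  0.027 ]
scene 12 [ 0.581  -0.0301  0.0278]
9.8917
```

View pics/s2.png

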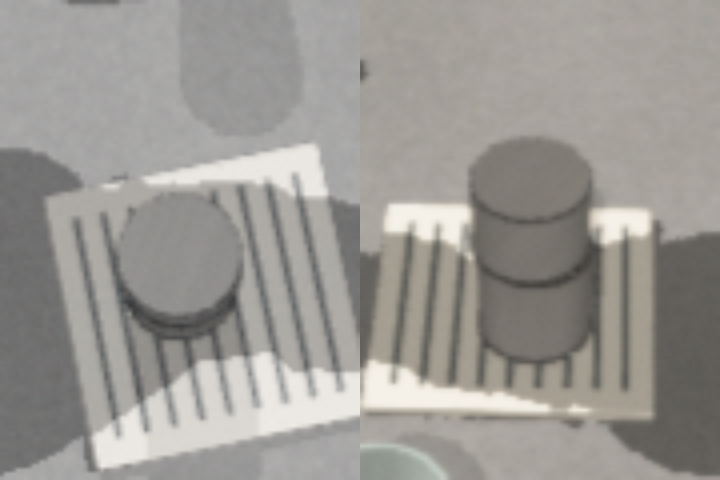

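The middle tin stands about 1.4 mm off along the closing axis. I'll regrip it, shift it by that bias, then pick and place the shallow tin with the same correction.

Run:
```python
from h import *
T=(.5806,-.0293); N=(T[0]-.0008,T[1]+.0010); S=(.5914,-.2805)
move_pose([*T,.36],ori(45)); movel([*T,.068+.155+.030],.12); set_gripper(0.,40); print(observe()["opening"])
movel([*T,.068+.155+.037],.1); place(N,.030,.068); release(N)
pick(S,.024,up=.31); place(N,.024,.114)
set_gripper(1.); p=observe()["position"]; movel([N[0],N[1],p[2]+.08],.15)
move_pose([.45,-.35,.35],ori(45))
print(observe()["t"])
for n in("top","scene"):
    im=camera(n); cv2.imwrite(f"pics/{n}3.png",im)
    for tol in(6,9,12): x,_=disc(n,im,proj(n,[[*T,.148]])[0],.148,tol); print(n,tol,x.round(4))
a=[cv2.resize(cv2.imread(f"pics/{n}3.png")[y:y+120,x:x+90],None,fx=4,fy=4) for n,x,y in(("top",255,140),("scene",288,110))]
cv2.imwrite("pics/s3.png",np.hstack(a))
```

```text
0.686556988174808
contact 0.0 14.422362109740087 14.4667
grip 0.6900270051579491 40.8705734834075 17.575
lifted 0.6916105796387059
contact 0.0010000000000000495 8.3442057518845 20.725
23.1
top 6 [ 0.5818 -0.0292  0.0277]
top 9 [ 0.5819 -0.0292  0.0282]
top 12 [ 0.5825 -0.0306  0.0298]
scene 6 [ 0.5816 -0.0279  0.0248]
scene 9 [ 0.5812 -0.028   0.0254]
scene 12 [ 0.5811 -0.0282  0.0258]
```

View pics/s3.png

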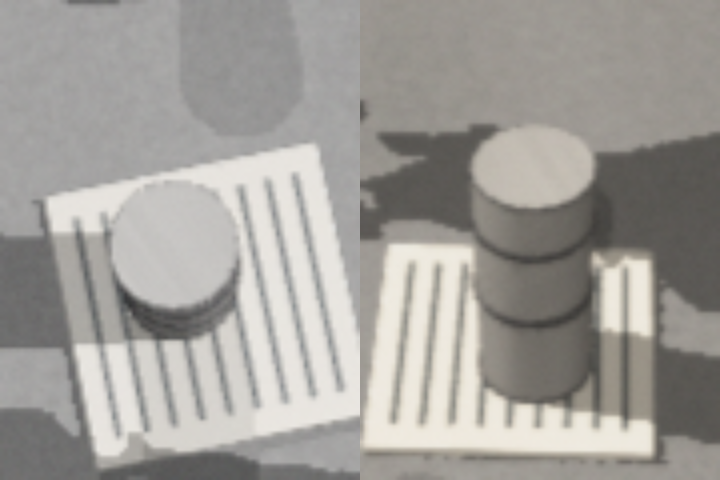

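View pics/scene3.png

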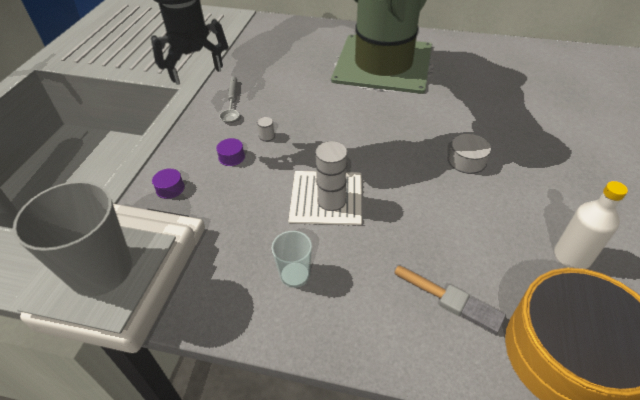

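The pictures show a straight three-tin tower on the tray at about (332,177). The top tin is within about 1.5 mm of the tall tin's axis, the beaker is upright at (293,258), and the gripper is well clear.

```bash
python3 -c "
from cell import *
print(job_done())"
```

```text
the job is handed in; nothing more can be done
None
```

The job is handed in: the tower stands free on the tray, tall, then middle, then shallow, all mouth-down with the top tin within about 1.5 mm of the tall tin's axis, the beaker is upright, and it took about 23 s of the 56 s allowed.

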